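# Try a slicer sleeve on the gauge pin and sort it

### The arm

A 6-joint arm with a two-finger parallel gripper is mounted at the origin on the work surface. World frame = base frame: x ahead of the robot, y to its left, z up, the work surface at z = 0. Lengths are in m, angles in rad, forces in N, time in s.
With the tool pointing down it reaches from about 0.3 to 0.775 m from the base axis. Payload 14.6 kg.
Tool frame: the origin (TCP) lies on the centre line of the jaws, within the pads' length; the fingertips stand 11 mm ahead of it and the grasp point (between the pads) lies 8 mm behind it; z points along the fingers, y is the line along which they close (so a half turn about z gives the same grasp; the last joint's range is limited). The gripper opens to 94 mm and grips with 3 to 60 N. Pads are 16 mm wide; open, the fingers measure 119 mm over their backs; the gripper's body (75 mm by 177 mm) begins 78 mm behind the grasp point.
Start: joints at [1.106, 0.3, 1.521, -0, 1.321, -0.067], TCP at [0.213, 0.507, 0.216] pointing down, gripper open.
Joint ranges: [-3.03, 3.03], [-0.79, 2.21], [0.23, 2.52], [-1.04, 4.18], [0, 3.07], [-2.55, 2.55]. Speed limits (rad/s): [2.22, 2.22, 2.57, 3.14, 3.14, 3.14].

### API

Orientations are given as a unit quaternion [x, y, z, w].
In Python, from workcell import env gives the robot as it stands. Calls block until the motion is done:
- env.reach(position, orientation): joint-space move of the TCP to a pose.
- env.movel(position, ori=None, rate=0.15, f_stop=None): straight line of the TCP; ori=None keeps the orientation; rate is the mean speed in m/s. With f_stop (N) it stops when the force on the tool has changed by that much, and returns True; else False.
- env.goto_joints(angles): joint-space move.
- env.open() and env.clamp(force=None): open the fingers fully, or close them until they stop; force is the grip in N (None keeps the last).
- env.pause(seconds).
- env.solve_ik(position, orientation): joint angles nearest the present ones, or None.
- env.read_camera(name): name is "scene" or "top" or "wrist"; returns a dict with "pixels" (420x560x3 uint8, blue, green, red), "z_map" (420x560 float32, m along the optical axis (not along the pixel's ray), 0 where there is no reading), "intrinsics" (3x3 intrinsics, pixels), "T" (4x4, takes a point from camera to world coordinates). Camera axes: x right, y up, looking along -z (the intrinsics and any distortion apply to the point x, -y, -z); pixel columns grow to the right and rows downward; lengths in m; the calibration is good to about 2 mm. A picture is of the moment at which its call begins.
A pose or a line that the arm cannot do raises env.MotionError and nothing moves.
- env.sign_off(): hands the job in; it is judged then, once.
Trained networks look in the newest picture that a camera, given by its name, has taken for a name from the list of things; names that differ only in an ending like _2 or _b are one class to them, and where a whole thing is asked for, a point or a joint stands for the part that bears it (a point fixed in the world has none). Each returns a list of dicts, best first, with "conf" (0 to 1); they miss things now and then, are a little off and sometimes report something else, mostly with a low value. They report only what shows in the picture. A call takes as long as a camera call. They do not tell look-alikes from the thing itself.
- env.boxes_of(camera, query): "centre" ([x, y, z] in m, in world coordinates, good to about 4 mm: the middle of the surface that is visible of it).
Readings, each from a call of its own:
- env.get_t(): time.
- env.get_joints(): joint angles.
- env.get_dq(): joint speeds.
- env.get_joint_efforts(): joint torques, N m.
- env.get_ee_pos(): TCP position.
- env.get_ee_rot(): TCP orientation.
- env.get_contact_force(): force on the tool from outside, world axes, zero at the start.
- env.get_wrist_torque(): the same for the moment, N m.
- env.get_width(): finger opening in m.
- env.get_grip_force(): force on a finger pad.
Only numpy, scipy, OpenCV 4.12 (cv2) and the standard library are available. Lean on these libraries where they do the work, as an engineer would, in place of code of your own. Each camera call takes 0.05 s, during which the arm holds its last target. There are 200 camera calls.

### The job

Take the blue sleeve that stands on the yellow mat and slide it down over the leaning brass gauge pin as far as it will go. Then take it off and sort it by the result: if it went fully home against the dark disc at the pin's foot, stand it upright in the green tray; if it stopped partway, stand it upright in the red tray. Leave the sleeve waiting on the black mat and everything else as they are.

Things in the scene. Friction and masses are not known exactly. Their poses are not given: they have to be found in the camera images.
- sleeve_1: blue plastic sleeve (tube), 54 mm outside diameter, 100 mm long, 39 mm bore at both mouths. Origin: centre of its lower end, z up along its axis. Stands on either mat. Of the two sleeves on the mats one is good (39 mm all through), one has a tight middle (30 mm bore from 15 mm inside each mouth); alike outside.
- sleeve_2: blue plastic sleeve (tube), 54 mm outside diameter, 100 mm long, 39 mm bore at both mouths. Origin: centre of its lower end, z up along its axis. Like sleeve_1 outside; stands on the other mat. About 0.16 kg.
- gauge_pin: fixed stepped brass pin leaning 30 degrees from vertical, roughly towards the robot. Origin: on its axis at the upper face of the dark disc (68 mm wide, 8 thick) at its foot, 80 mm above the counter; z runs to the tip. From the disc: 34 mm diameter to 50 mm, cone, 25 mm from 56 to 80 mm, taper to the tip at 95 mm. A good sleeve slides down onto the disc; a tight one stops 38 mm short of it.
- gauge: fixed grey base of the gauge, 150 x 130 mm, 30 mm high, under the pin. Origin: underside near its centre; the pin leans to its -x.
- mat_yellow: flat yellow mat, 90 x 90 x 3 mm, fixed; the sleeve to be tried stands about its centre. Origin: centre of its underside.
- mat_black: flat black mat, 90 x 90 x 3 mm, fixed; the sleeve that waits its turn stands here. Origin: centre of its underside.
- tray_green: open green tray for sleeves that fit, fixed, outside 210 (x) x 160 (y) x 45 mm high, walls and floor 5 mm. Origin: centre of its underside. Its +x half already holds passed_sleeve; its -x half is free.
- tray_red: open red tray for sleeves that do not fit, fixed, same size as the green one. Origin: centre of its underside. Its +x half already holds rejected_sleeve; its -x half is free.
- passed_sleeve: blue sleeve of the same outside size standing in the green tray, sorted earlier; leave it. Origin: centre of its lower end.
- rejected_sleeve: blue sleeve of the same outside size standing in the red tray, sorted earlier; leave it. Origin: centre of its lower end.
- mug: blue mug, 80 mm across, 95 mm high, beside the gauge; leave it. Origin: centre of its underside.
- spray: yellow bottle with a red cap, 64 mm across, 190 mm high, beside the gauge; leave it. Origin: centre of its underside.
- brush: cleaning brush 180 mm long, lying between the mats; leave it. Origin: under its middle.
Not all that is in view belongs to the job. What is shaped like the sleeve_1 but brown or orange is not meant. Of the things that look like the gauge, the smaller one is meant.

How it is judged:
On the way:
1. the sleeve from the yellow mat is on the pin as far as it goes (good: within 7 mm of the disc; tight: within 48 mm), in line with it; the other still on the black mat (((z of sleeve_1 in the frame of gauge_pin between -0.01 and 0.007 m and angle between the z axis of sleeve_1 and the z axis of gauge_pin, either way round below 0.12 rad and x of sleeve_1 in the frame of gauge_pin between -0.01 and 0.01 m and y of sleeve_1 in the frame of gauge_pin between -0.01 and 0.01 m and horizontal distance between sleeve_2 and mat_black below 0.03 m and angle between sleeve_2's own z axis and vertical below 0.1 rad) or (z of sleeve_2 in the frame of gauge_pin between -0.01 and 0.048 m and angle between the z axis of sleeve_2 and the z axis of gauge_pin, either way round below 0.17 rad and x of sleeve_2 in the frame of gauge_pin between -0.01 and 0.01 m and y of sleeve_2 in the frame of gauge_pin between -0.01 and 0.01 m and horizontal distance between sleeve_1 and mat_black below 0.03 m and angle between sleeve_1's own z axis and vertical below 0.1 rad))), for 0.2 s.
At the end, for the whole second after the job is handed in: The sleeve from the yellow mat stands upright (within 0.1 rad) at rest on the floor of the right tray: the good one (sleeve_1) in the green, the tight one (sleeve_2) in the red; the other still stands on the black mat, within 30 mm of its centre (((x of sleeve_1 in the frame of tray_green between -0.09 and 0.09 m and y of sleeve_1 in the frame of tray_green between -0.065 and 0.065 m and z of sleeve_1 in the frame of tray_green below 0.012 m and angle between each of sleeve_1, sleeve_2's own z axis and vertical below 0.1 rad and linear speed of sleeve_1 below 0.02 m/s and horizontal distance between sleeve_2 and mat_black below 0.03 m) or (x of sleeve_2 in the frame of tray_red between -0.09 and 0.09 m and y of sleeve_2 in the frame of tray_red between -0.065 and 0.065 m and z of sleeve_2 in the frame of tray_red below 0.012 m and angle between each of sleeve_2, sleeve_1's own z axis and vertical below 0.1 rad and linear speed of sleeve_2 below 0.02 m/s and horizontal distance between sleeve_1 and mat_black below 0.03 m))); the robot touches nothing.
It fails at once if both sleeves from the mats moved more than 30 mm (the waiting one disturbed) (distance of each of sleeve_1, sleeve_2 from where it was at the start of the episode above 0.03 m).
It fails at once if a sleeve sorted earlier moved more than 30 mm or tipped over (distance of any of passed_sleeve, rejected_sleeve from where it was at the start of the episode above 0.03 m or angle between any of passed_sleeve, rejected_sleeve's own z axis and vertical above 0.5 rad).
It fails at once if mug, bottle or brush moved more than 30 mm (distance of any of mug, spray, brush from where it was at the start of the episode above 0.03 m).
It also fails if it takes over 46 s, if anything falls off the work surface, if the arm or the gripper's body presses on something with over 40 N, if the wrist force passes 120 N, or if a joint passes its speed limit or range.

## Working session

There is one attempt and no reset: what is moved stays moved. The work goes in short steps, each a Python script; the robot and the scene stay as the last script left them, time stands still between calls to the robot, and variables do not carry over. Pictures are saved under pics/ and viewed, at most 10 in all, crops included, and the job is handed in when it is done.

```bash
mkdir -p pics; ls; python3 - <<'E'
from workcell import env
import cv2,numpy as np,pickle
d={}
for c in ["scene","top"]:
    r=env.read_camera(c); d[c]=r
    cv2.imwrite(f"pics/{c}0.png",r["pixels"])
    for q in ["sleeve_1","gauge_pin","gauge","mat_yellow","mat_black","tray_green","tray_red","mug","spray","brush"]:
        print(c,q,[(np.round(b["centre"],3).tolist(),round(b["conf"],2)) for b in env.boxes_of(c,q)][:6])
pickle.dump(d,open("d.pkl","wb")); print(env.get_t())
E
```

```text
pics
scene sleeve_1 [([0.52, -0.072, 0.068], 0.95), ([0.488, -0.181, 0.067], 0.87), ([0.607, -0.216, 0.064], 0.79), ([0.475, 0.172, 0.069], 0.65)]
scene gauge_pin [([0.666, 0.034, 0.085], 0.72), ([0.205, 0.339, 0.123], 0.71)]
scene gauge [([0.682, 0.04, 0.031], 0.79), ([0.234, 0.339, 0.04], 0.6)]
scene mat_yellow [([0.484, -0.181, 0.008], 0.62)]
scene mat_black [([0.474, 0.198, 0.002], 0.69), ([0.472, 0.172, 0.066], 0.58)]
scene tray_green [([0.501, -0.409, 0.024], 0.69)]
scene tray_red [([0.555, 0.427, 0.015], 0.7)]
scene mug [([0.707, -0.227, 0.095], 0.74), ([0.474, 0.199, 0.001], 0.52)]
scene spray [([0.707, -0.228, 0.094], 0.8), ([0.68, 0.039, 0.026], 0.54)]
scene brush [([0.488, 0.013, 0.016], 0.68), ([0.554, 0.423, 0.012], 0.34)]
top sleeve_1 [([0.58, -0.23, 0.076], 0.83), ([0.464, -0.196, 0.086], 0.81), ([0.453, 0.171, 0.091], 0.71), ([0.488, -0.086, 0.092], 0.71)]
top gauge_pin [([0.643, 0.03, 0.092], 0.89), ([0.188, 0.328, 0.123], 0.72), ([0.491, 0.004, 0.02], 0.51)]
top gauge [([0.659, 0.021, 0.032], 0.83), ([0.215, 0.312, 0.04], 0.67)]
top mat_yellow [([0.442, -0.191, 0.001], 0.98)]
top mat_black [([0.443, 0.177, -0.001], 0.91)]
top tray_green [([0.513, -0.399, 0.006], 0.95)]
top tray_red [([0.53, 0.411, 0.007], 0.69)]
top mug [([0.728, 0.262, 0.046], 0.9)]
top spray [([0.687, -0.242, 0.123], 0.55)]
top brush [([0.487, 0.006, 0.016], 0.77)]
1.1
```

View pics/scene0.png

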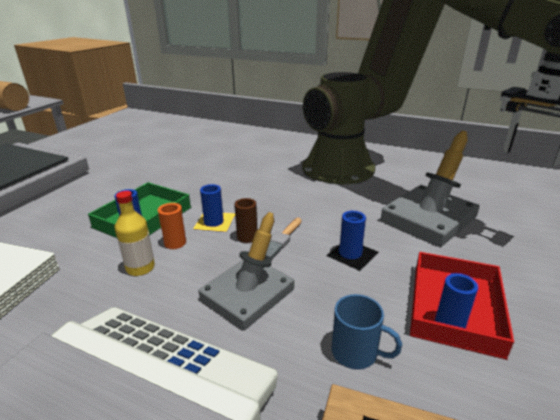

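View pics/top0.png

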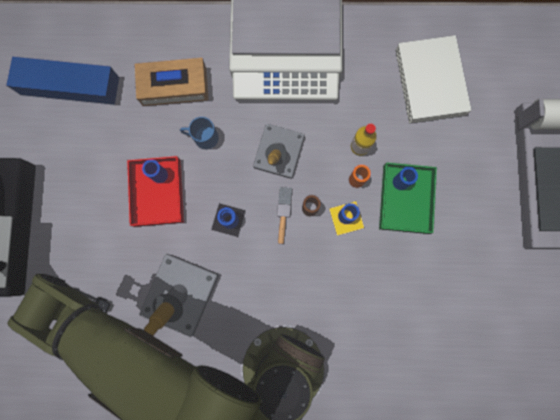

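The scene view, seen from the far side, shows the yellow mat with its sleeve at (212,205), the small gauge at (255,270), and the black mat sleeve at (352,237). The big look-alike gauge is at (440,190). The top view shows the gauge at (278,152), the yellow-mat sleeve at (349,214), and the red and green trays on either side. Next I'll fit the geometry from depth.

```bash
cat > h.py <<'E'
import numpy as np,cv2
from scipy.optimize import least_squares
from scipy.spatial.transform import Rotation as R
def cloud(r):
    K=r["intrinsics"];z=r["z_map"];v,u=np.indices(z.shape)
    P=np.stack([(u-K[0,2])/K[0,0]*z,-(v-K[1,2])/K[1,1]*z,-z],-1)
    W=P@r["T"][:3,:3].T+r["T"][:3,3]; W[z<=0]=np.nan
    return W,cv2.cvtColor(r["pixels"],cv2.COLOR_BGR2HSV)
def axis(t,a=np.pi/6): return np.array([np.sin(a)*np.cos(t),np.sin(a)*np.sin(t),np.cos(a)])
def prof(h): return np.interp(h,[-.001,0,.05,.056,.08,.095],[.017,.017,.017,.0125,.0125,.006])
def pin_pts(W,H,c=(0.65,0.03)):
    m=(H[...,0]>8)&(H[...,0]<28)&(H[...,1]>90)&(np.hypot(W[...,0]-c[0],W[...,1]-c[1])<.09)&(W[...,2]>.06)
    return W[m]
def fit_pin(P,x0):
    def f(x):
        o=np.array([x[0],x[1],.08+x[3]]);d=P-o;a=axis(x[2]);h=d@a
        return np.linalg.norm(d-h[:,None]*a,axis=1)-prof(h)
    g=lambda x:np.r_[f(x),.02*x[3]*len(P)**.5]
    s=least_squares(g,x0,loss='soft_l1',f_scale=.002)
    return s.x,np.sqrt(np.mean(f(s.x)**2)),np.sqrt(np.diag(np.linalg.pinv(s.jac.T@s.jac)))
def fit_cyl(W,H,c,lo=.03,hi=.12,r=.027):
    m=(H[...,0]>100)&(H[...,0]<130)&(H[...,1]>90)&(np.hypot(W[...,0]-c[0],W[...,1]-c[1])<.045)&(W[...,2]>lo)&(W[...,2]<hi)
    P=W[m]
    P=P[P[:,2]<np.percentile(P[:,2],99.5)+1]
    def f(x):
        q=np.hypot(P[:,0]-x[0],P[:,1]-x[1]); e1=q-r; e2=q-.0195
        return np.where(abs(e1)<abs(e2),e1,e2)
    s=least_squares(f,c,loss='soft_l1',f_scale=.002)
    return s.x,len(P),np.sqrt(np.mean(f(s.x)**2)),np.percentile(P[:,2],98)
E
python3 - <<'E'
from h import *
import pickle
d=pickle.load(open("d.pkl","rb")); A=[]
for c in d:
    W,H=cloud(d[c]); P=pin_pts(W,H); A.append(P)
    print(c,len(P),P.min(0).round(3),P.max(0).round(3),[np.round(v,4) for v in fit_pin(P,[.66,.03,np.pi,0])])
    for n,p in dict(yel=(.46,-.192),blk=(.455,.175)).items(): print(n,[np.round(v,4) for v in fit_cyl(W,H,p)])
    # trays
    for n,hl,hh,cc in (("green",50,75,(.51,-.4)),("red",0,8,(.54,.42))):
        m=((H[...,0]>=hl)&(H[...,0]<=hh)|((n=="red")&(H[...,0]>172)))&(H[...,1]>120)&(np.hypot(W[...,0]-cc[0],W[...,1]-cc[1])<.16)&(W[...,2]>.035)&(W[...,2]<.055)
        print(n,m.sum(),[np.round(v,3) for v in cv2.minAreaRect(W[m][:,:2].astype(np.float32))] if m.sum()>5 else 0)
P=np.vstack(A);print([np.round(v,4) for v in fit_pin(P,[.66,.03,np.pi,0])])
E
```

```text
scene 652 [0.601 0.008 0.081] [0.664 0.052 0.166] [array([ 6.484e-01,  2.870e-02,  2.870e+00, -1.000e-04]), np.float64(0.0012), array([0.1294, 0.1405, 5.7875, 0.1767])]
yel [array([ 0.4689, -0.1959]), np.int64(640), np.float64(0.0015), np.float64(0.1039)]
blk [array([0.4523, 0.1734]), np.int64(837), np.float64(0.0015), np.float64(0.1043)]
green 434 [array([ 0.527, -0.386]), array([0.162, 0.211]), np.float64(85.022)]
red 1551 [array([0.541, 0.41 ]), array([0.213, 0.16 ]), np.float64(5.37)]
top 122 [0.6   0.017 0.08 ] [0.66  0.049 0.168] [array([ 6.484e-01,  2.830e-02,  2.903e+00, -9.000e-04]), np.float64(0.0015), array([ 0.2904,  0.4261, 13.5086,  0.2774])]
yel [array([ 0.463 , -0.1916]), np.int64(213), np.float64(0.0021), np.float64(0.1072)]
blk [array([0.4517, 0.1719]), np.int64(251), np.float64(0.0024), np.float64(0.1069)]
green 289 [array([ 0.524, -0.387]), array([0.158, 0.209]), np.float64(84.831)]
red 462 [array([0.54 , 0.409]), array([0.212, 0.162]), np.float64(5.183)]
[array([ 6.484e-01,  2.870e-02,  2.881e+00, -2.000e-04]), np.float64(0.0013), array([0.116 , 0.1309, 5.0905, 0.1493])]
```

```bash
cat >> h.py <<'E'
def tool(a,psi,s=1):
    "tool z=-a; y as near as may be to s*(-sin psi,cos psi,0)"
    z=-np.asarray(a);y=s*np.array([-np.sin(psi),np.cos(psi),0]);y-=z*(y@z);y/=np.linalg.norm(y)
    return R.from_matrix(np.c_[np.cross(y,z),y,z]).as_quat()
E
python3 - <<'E'
from h import *
from workcell import env
print(R.from_quat(env.get_ee_rot()).as_matrix().round(2))
t=2.88;a=axis(t);o=np.array([.6484,.0287,.08]);up=[0,0,1]
for s in (1,-1):
  for n,p,q in (("pinh",o+a*.2,tool(a,t-np.pi,s)),("pin",o+a*.067,tool(a,t-np.pi,s)),("slv",[.466,-.193,.07],tool(up,.3,s)),("slvh",[.466,-.193,.25],tool(up,.3,s)),
    ("grn",[.475,-.383,.2],tool(up,-.09,s)),("red",[.49,.405,.2],tool(up,.09,s))):
    j=env.solve_ik(p,q);print(s,n,None if j is None else np.round(j,2))
E
```

```text
[[-0.92  0.39  0.  ]
 [ 0.39  0.92  0.  ]
 [-0.    0.   -1.  ]]
1 pinh [ 0.12  0.04  1.82 -0.26  0.81 -1.05]
1 pin [ 0.07  0.31  1.79 -0.31  0.56 -1.02]
1 slv [-0.47  0.38  1.79 -0.    0.97 -2.34]
1 slvh [-0.47  0.17  1.6  -0.    1.37 -2.34]
1 grn [-0.74  0.45  1.36 -0.    1.34 -2.22]
1 red [ 0.63  0.51  1.27 -0.    1.36 -1.03]
-1 pinh [ 0.12  0.04  1.82 -0.26  0.81  2.09]
-1 pin [ 0.07  0.31  1.79 -0.31  0.56  2.13]
-1 slv [-0.47  0.38  1.79 -0.    0.97  0.81]
-1 slvh [-0.47  0.17  1.6  -0.    1.37  0.81]
-1 grn [-0.74  0.45  1.36 -0.    1.34  0.92]
-1 red [ 0.63  0.51  1.27 -0.    1.36  2.11]
```

```bash
python3 - <<'E'
from h import *
from workcell import env
import pickle
t=2.88;a=axis(t);o=np.array([.6484,.0287,.08]);up=[0,0,1]
env.movel([.26,.507,.33],rate=.3)
env.reach(o+a*.23,tool(a,t-np.pi,-1)); r1=env.read_camera("wrist")
print(env.get_t())
env.reach([.466,-.193,.26],tool(up,.3,-1)); r2=env.read_camera("wrist")
print(env.get_t())
pickle.dump((r1,r2),open("w.pkl","wb"))
cv2.imwrite("pics/w1.png",np.vstack([cv2.resize(r["pixels"],None,fx=.7,fy=.7) for r in (r1,r2)]))
W,H=cloud(r1);P=pin_pts(W,H);print(len(P),[np.round(v,4) for v in fit_pin(P,[.6484,.0287,2.88,0])])
W,H=cloud(r2);print([np.round(v,4) for v in fit_cyl(W,H,(.466,-.193))])
E
```

```text
3.625
4.8417
1041 [array([ 6.4830e-01,  2.8200e-02,  2.8729e+00, -5.0000e-04]), np.float64(0.001), array([0.0778, 0.1442, 4.2923, 0.0629])]
[array([ 0.4665, -0.1945]), np.int64(1188), np.float64(0.002), np.float64(0.1046)]
```

View pics/w1.png

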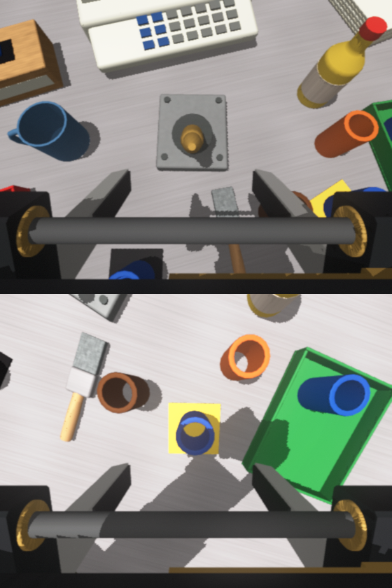

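The top half shows the pin end-on at about (193,140), centred between the jaws. The bottom half shows the sleeve on the yellow mat at (195,432), with clear space for the fingers. All three pin fits agree, so I'll grasp.

```bash
python3 - <<'E'
from h import *
from workcell import env
c=np.array([.4665,-.1945])
env.movel([*c,.13],rate=.2); env.movel([*c,.07],rate=.1)
print(env.get_contact_force().round(1) if hasattr(env.get_contact_force(),'round') else env.get_contact_force())
env.clamp(25); print(env.get_width(),env.get_grip_force())
env.movel([*c,.25],rate=.2)
p=np.array(env.get_ee_pos());M=R.from_quat(env.get_ee_rot()).as_matrix()
print(p,M[:,0].round(3),env.get_width(),env.get_t())
for cam in ("scene","wrist","top"):
    r=env.read_camera(cam);W,H=cloud(r)
    try: print(cam,[np.round(v,4) for v in fit_cyl(W,H,tuple(c),.185,.235)])
    except Exception as e: print(cam,e)
    cv2.imwrite(f"pics/g_{cam}.png",r["pixels"])
    m=(H[...,0]>100)&(H[...,0]<130)&(H[...,1]>90)&(np.hypot(W[...,0]-c[0],W[...,1]-c[1])<.045)&(W[...,2]>.15)
    if m.sum(): print(np.percentile(W[m][:,2],[1,99]).round(4))
E
```

```text
[-0.3  0.4  1.2]
0.054453038112410534 24.968150854110718
[ 0.46607607 -0.19427867  0.24874308] [ 0.955  0.296 -0.002] 0.054794337774404116 8.1333
scene [array([ 0.4679, -0.1936]), np.int64(400), np.float64(0.0013), np.float64(0.2337)]
[0.1872 0.4317]
wrist [array([ 0.4678, -0.1944]), np.int64(1815), np.float64(0.0003), np.float64(0.2343)]
[0.1897 0.3472]
top index -1 is out of bounds for axis 0 with size 0
```

View pics/g_scene.png

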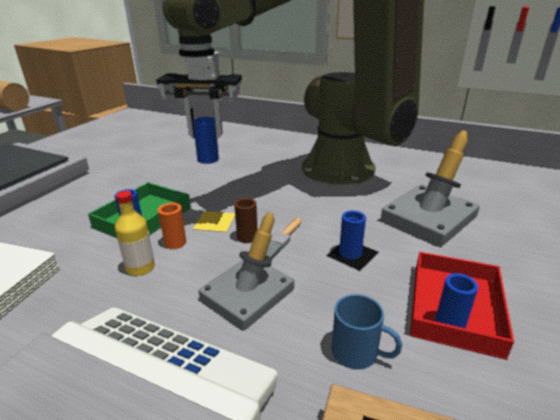

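The sleeve hangs straight between the jaws at (206,140), and the mat at (215,220) is empty. The wrist fit puts it about 1.7 mm off along tool x, so I'll correct for that and slide it onto the pin.

```bash
cat >> h.py <<'E'
T0=2.875;AX=axis(T0);O=np.array([.6483,.0284,.08]);Q=tool(AX,T0-np.pi,-1)
XT=R.from_quat(Q).as_matrix()[:,0];XO=.0017
def tcp(h,dx=0,dy=0):
    "TCP for sleeve mouth at height h on the pin"
    YT=R.from_quat(Q).as_matrix()[:,1]
    return O+AX*(h+.067)+XT*(dx-XO)+YT*dy
def where(env):
    d=np.array(env.get_ee_pos())-tcp(0);M=R.from_quat(Q).as_matrix()
    return np.round(np.r_[d@AX,d@M[:,0],d@M[:,1]]*1000,1), (M.T@np.array(env.get_contact_force())).round(1)
E
python3 - <<'E'
from h import *
from workcell import env
env.movel([.466,-.12,.32],rate=.3)
env.reach(tcp(.14),Q); print(where(env))
for h in (.1,.07,.056,.046,.0385): 
    s=env.movel(tcp(h),rate=.08,f_stop=15); print(h,s,*where(env),env.get_t())
    if s: break
r=env.read_camera("scene");cv2.imwrite("pics/p1.png",r["pixels"][150:350,150:400].repeat(2,0).repeat(2,1))
E
```

```text
(array([139.5,   0. ,   0.9]), array([-1.9, -0.3,  1.9]))
0.1 False [100.    0.1   0. ] [-1.3  0.5  2.1] 10.4917
0.07 False [69.7 -0.1  0. ] [-0.5 -0.1  2.5] 11.0167
0.056 False [55.7 -0.2  0.1] [-1.   0.1  1.9] 11.3417
0.046 False [45.7 -0.3  0.1] [-2.4 -0.3  1.2] 11.6167
0.0385 False [38.2 -0.2  0.1] [-1.8  0.4  1.8] 11.8667
```

View pics/p1.png

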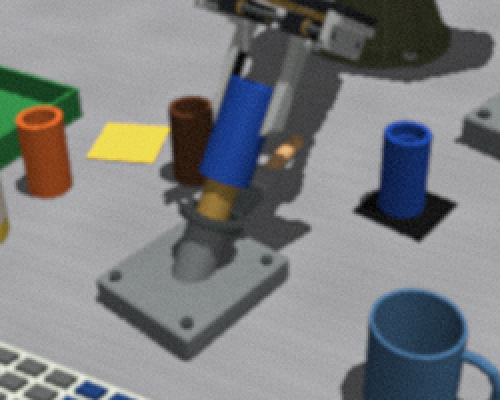

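The sleeve's lower mouth, near (225,180) in this crop, is in line around the pin just above the disc, with no contact force yet. I'll carry on down.

```bash
python3 - <<'E'
from h import *
from workcell import env
for h in (.03,.02,.01,.003,-.004):
    s=env.movel(tcp(h),rate=.06,f_stop=15); print(h,s,*where(env),env.get_t())
    if s: break
r=env.read_camera("scene");cv2.imwrite("pics/p2.png",r["pixels"][150:350,150:400].repeat(2,0).repeat(2,1))
E
```

```text
0.03 False [29.6 -0.3  0.1] [-0.6 -0.9  1.2] 12.2083
0.02 False [19.5 -0.3  0.1] [-0.3  0.5  1.6] 12.525
0.01 False [ 9.6 -0.3  0.1] [-1.4  0.   2.1] 12.8417
0.003 False [ 2.6 -0.2  0.1] [-1.1  0.6  1.1] 13.1083
-0.004 True [-3.6  1.1  0.2] [ 0.9  1.1 -2.3] 13.3167
```

View pics/p2.png

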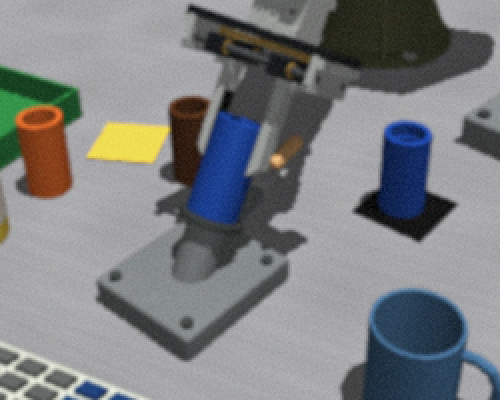

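The sleeve is home. It slid 38 mm past the tight-stop depth, and its mouth rests on the disc at (215,215). It is the good sleeve, so it goes in the green tray.

```bash
python3 - <<'E'
from h import *
from workcell import env
env.pause(.5); print(*where(env))
env.movel(tcp(.01),rate=.06); env.movel(tcp(.15),rate=.15)
env.movel([.48,-.1,.32],rate=.25)
q=tool([0,0,1],-.087,-1); c=np.array([.4757,-.382])
env.reach([*c,.25],q); print(env.get_width(),env.get_t())
r=env.read_camera("wrist");W,H=cloud(r);print([np.round(v,4) for v in fit_cyl(W,H,tuple(c),.185,.235)])
env.movel([*c,.09],rate=.15); s=env.movel([*c,.06],rate=.04,f_stop=8)
print(s,env.get_ee_pos(),env.get_contact_force(),env.get_t())
r=env.read_camera("scene");cv2.imwrite("pics/t1.png",r["pixels"][130:290,60:310].repeat(3,0).repeat(3,1))
E
```

```text
[-3.6  0.7  0.2] [ 3.   0.6 -4.2]
0.054398896053343 17.3167
[array([ 0.4773, -0.3814]), np.int64(2335), np.float64(0.0003), np.float64(0.2344)]
True [ 0.47552987 -0.38202443  0.06773473] [ 1.30769275 -0.60076631  0.09329303] 19.1417
```

View pics/t1.png

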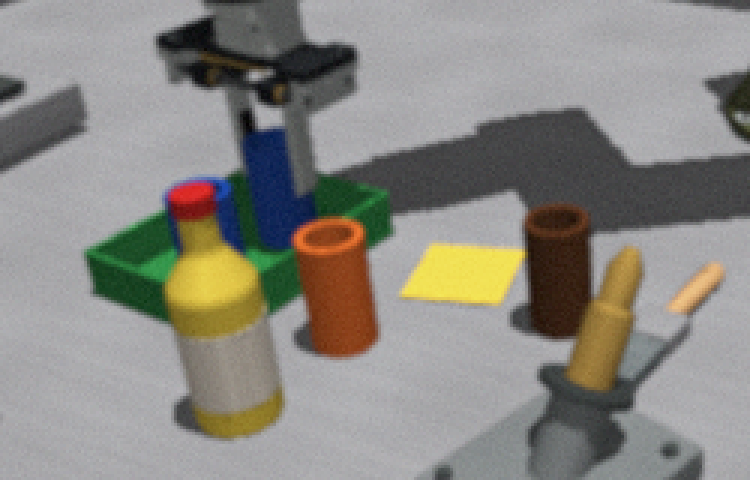

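The sleeve, at (280,190), is upright in the free half of the green tray, and the stop height matches the tray floor. I'll release it.

```bash
python3 - <<'E'
from h import *
from workcell import env
env.open(); env.movel([.4757,-.382,.25],rate=.15)
env.reach([.42,-.1,.33],tool([0,0,1],0,-1)); env.pause(.3)
r=env.read_camera("top");W,H=cloud(r);r2=env.read_camera("scene");W2,H2=cloud(r2)
for w,h in ((W,H),(W2,H2)): print([np.round(v,4) for v in fit_cyl(w,h,(.477,-.382),.05)],[np.round(v,4) for v in fit_cyl(w,h,(.452,.172))])
cv2.imwrite("pics/e.png",r2["pixels"]);print(env.get_t(),env.get_contact_force())
E
```

```text
[array([ 0.4755, -0.3826]), np.int64(264), np.float64(0.0015), np.float64(0.1097)] [array([0.4515, 0.1719]), np.int64(248), np.float64(0.0024), np.float64(0.1071)]
[array([ 0.4768, -0.3813]), np.int64(484), np.float64(0.0017), np.float64(0.1058)] [array([0.4523, 0.1731]), np.int64(838), np.float64(0.0015), np.float64(0.1041)]
22.8667 [ 0.0455449   1.09574403 -0.32052546]
```

View pics/e.png

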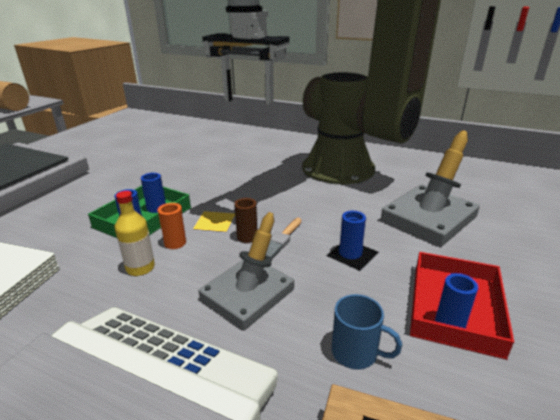

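The sleeve stands upright in the green tray at (152,190). The waiting sleeve at (352,237) and everything else are unchanged, and the gripper is clear.

```bash
python3 -c "
from workcell import env
print(env.sign_off())"
```

```text
the job is handed in; nothing more can be done
None
```

The sleeve from the yellow mat went fully home on the pin, so I stood it upright in the green tray, left everything else in place, and handed the job in at about 23 s of the 46 s limit (no verdict was returned).

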